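# Seat the orange lantern in its charging cradle and tug to check the catch

### The job

Put the orange-banded work lantern on charge: set it upright in the round charging cradle and press it down until it clicks fully home. Then, still holding it, tug it straight up so that the cradle is drawn up about a centimetre with it; if the lantern lifts free on its own, press it home and tug again. Let it settle back down, let go, and leave the blue-banded lantern where it stands.

Things in the scene. Friction and masses are not known exactly. Their poses are not given: they have to be found in the camera images.
- orange_lantern_grip (a point): Orange band's centre on the lantern to charge: round, 50 mm diameter, 90 mm tall, 0.25 kg; black lower body, orange band, narrower white light ring (40 mm), orange cap. The point is on its axis, 60 mm above its underside, 30 mm below its top; z up the axis, any turn about it will do. Steel foot disc 50 mm across, 8 mm high, below a 34 mm neck that the cradle's catches snap over.
- blue_lantern_grip (a point): The same point of an identical lantern with blue band and cap, free-standing on the bench; not to be moved.
- cradle_floor (a point): Centre of the inner floor of the charging cradle, a grey cup with silver flared mouth on a black base; 14 mm above the bench, rides with the cradle. Bore 56 mm, mouth 78 mm at the rim, 30 mm above this floor. Let down gently, a lantern rests loose on 3 sprung catches, 10-20 mm high; an 8-15 N push snaps it onto the floor (band centre 60 mm above it), 1.5 mm play, then it cannot be pulled out.
- cradle (a joint): Rise of the sprung cradle out of its base, in m: 0 down (at rest), 0.020 upper stop. It rises only when pulled up: about 5 N starts it, 9 N takes it to the stop; let go, it sinks back to 0. A yellow skirt shows under the mouth when it is raised.

How it is judged:
By the outcome, as a careful person would: the job done as asked, in the order asked, and still so for the second after the job is handed in, with the robot touching nothing.
It also fails if it takes over 38 s, if anything falls off the work surface, if the arm or the gripper's body presses on something with over 40 N, if the wrist force passes 120 N, or if a joint passes its speed limit or range.

### The arm

A 6-joint arm with a two-finger parallel gripper is mounted at the origin on the work surface. World frame = base frame: x ahead of the robot, y to its left, z up, the work surface at z = 0. Lengths are in mm, angles in rad, forces in N, time in s.
With the tool pointing down it reaches from about 250 to 775 mm from the base axis. Payload 4 kg.
Tool frame: the origin (TCP) lies on the centre line of the jaws, within the pads' length; the fingertips stand 17 mm ahead of it and the grasp point (between the pads) lies 2 mm behind it; z points along the fingers, x is the direction in which the jaws open and shut, and the axes are right-handed (so a half turn about z gives the same grasp; the last joint's range is limited). The gripper opens to 85 mm and grips with 20 to 120 N. Pads are 22 mm wide; open, the fingers measure 114 mm over their backs; the gripper's body (76 mm by 85 mm) begins 54 mm behind the grasp point. The pads swing forward as they close: fully open they stand 13 mm farther back than shut.
Start: joints at [-1.281, 0.087, 1.371, -0, 1.684, -0.103], TCP at [210.525, -508.129, 248.341] pointing down, gripper open.
Joint ranges: [-3.1, 3.1], [-0.76, 2.03], [0.27, 2.55], [-1.08, 4.22], [0.17, 2.65], [-2.57, 2.57]. Speed limits (rad/s): [2.79, 2.79, 3.14, 3.14, 3.14, 3.14].

### API

Orientations are given as a unit quaternion [w, x, y, z].
In Python, from cell import robot gives the robot as it stands. The module is installed in compiled form; this text tells all that it offers.
- The arm moves only by the shell command python3 -m inch 'ROWS'. ROWS is JSON, one flat list of numbers, 5 for each row, row after row: the opening, from 0 (shut) to 1 (fully open), then the shift along the world's x, y, z in mm, then the turn about the world's z in degrees. In form: [hand, dx, dy, dz, spin, hand, dx, dy, dz, spin, ...]. A call has 1 to 10 rows; each row shifts and turns the pose as measured when the row begins; what a row does not reach is not made up. A row lasts 1/8 s, in which the tool goes at most 62.5 mm and 10.7 degrees, less where a joint would pass 70% of its speed; a pose out of reach is approached as far as the arm can. A call with a gripper value outside its range is refused whole. The fingers move at their own pace and stop on an object; the grip force is fixed at half the most. Time passes only in rows, so rows that do not move let the fingers close. It gives the time, the measured TCP pose, the force and the opening at its end, in the units of the state.
- robot.sense(): the state, without advancing time (a new reading comes with each control period).
- robot.capture(name): name is "scene" or "side" or "wrist"; returns (picture, depth): 400x640x3 uint8, red, green, blue; 400x640 float32, mm along the optical axis (not along the pixel's ray), 0 where there is no reading.
- robot.camera_params(name): a dict with "intrinsics" (3x3 intrinsics, pixels), "rvec" (rotation vector, rad) and "tvec" (3), from world to camera coordinates, as OpenCV has them. Camera axes: x right, y down, z forward; pixel columns grow to the right and rows downward; lengths in mm; the calibration is good to about 2 mm. A picture is of the moment at which its call begins: read the wrist's pose just before it. camera_params takes no time and is no camera call; for the wrist camera it gives the pose at the moment of the call.
- robot.close_job(): hands the job in, once; it reports no verdict.
The state is a dict: "t": time; "joints": joint angles; "joint_vel": joint speeds; "effort": joint torques, N m; "tcp_pos": TCP position; "ee_rot": TCP orientation; "force": force on the tool from outside, world axes, zero at the start; "ft_torque": the same for the moment, N m; "opening": opening from 0.0 (shut) to 1.0 (fully open).
Only numpy, scipy, OpenCV 4.12 (cv2) and the standard library are available. Lean on these libraries where they do the work, as an engineer would, in place of code of your own. Each camera call takes 0.05 s, during which the arm holds its last target.

## Working session

There is one attempt and no reset: what is moved stays moved. The work goes in short steps, Python scripts to look and compute and a shell command to move; the robot and the scene stay as the last step left them, time stands still between calls to the robot, and variables do not carry over. Pictures are saved under pics/ and viewed, and the job is handed in when it is done.

```bash
mkdir -p pics; cat > h.py <<'E'
import numpy as np, cv2
from cell import robot
def snap(n,f):
    p=robot.camera_params(n); s=robot.sense(); im,d=robot.capture(n)
    cv2.imwrite(f'pics/{f}.png',cv2.cvtColor(im,cv2.COLOR_RGB2BGR)); np.savez(f'pics/{f}.npz',im=im,d=d,K=p['intrinsics'],r=p['rvec'],t=p['tvec']); return im,d
def world(f):
    z=np.load(f'pics/{f}.npz'); d=z['d']; v,u=np.mgrid[:400,:640]
    K=z['K'];R=cv2.Rodrigues(z['r'])[0]
    c=np.stack([(u-K[0,2])/K[0,0]*d,(v-K[1,2])/K[1,1]*d,d],-1)
    return (c-z['t'].reshape(3))@R, z['im'], d
E
python3 - <<'E'
from h import *
snap('scene','s0');snap('side','d0')
s=robot.sense();print(s['t'],s['tcp_pos'],s['ee_rot'],s['force'],s['opening'])
E
```

```text
0.1 [ 210.40707945 -507.71386255  247.2312912 ] [-6.41736930e-04  8.31499090e-01 -5.55525186e-01 -7.86728187e-04] [-0.20171791 -0.486532    0.60518578] 1.0007381360390188
```

View pics/s0.png

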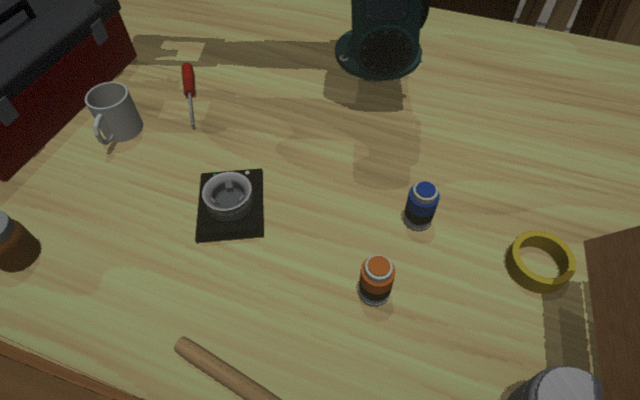

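View pics/d0.png

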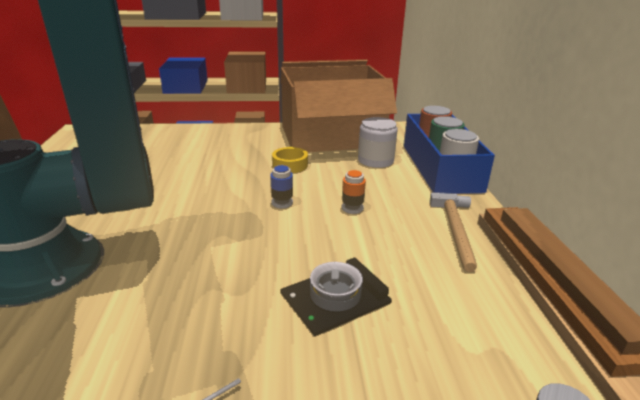

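The scene view has the orange cap at about (378,265), the blue cap at (425,190), and the cradle mouth at about (228,193). The side view shows all three as well.

```bash
python3 - <<'E'
from h import *
def circ(P):
    A=np.c_[2*P[:,:2],np.ones(len(P))];x=np.linalg.lstsq(A,(P[:,:2]**2).sum(1),rcond=None)[0]
    return x[:2],np.sqrt(x[2]+x[0]**2+x[1]**2)
def box(W,d,u0,u1,v0,v1):
    P=W[v0:v1,u0:u1].reshape(-1,3); return P[d[v0:v1,u0:u1].ravel()>0]
for f,B in (('s0',dict(o=(350,405,245,312),b=(398,445,172,235),c=(196,262,168,232))),('d0',dict(o=(335,372,165,218),b=(264,300,160,212),c=(303,368,258,312)))):
    W,im,d=world(f)
    for k,b in B.items():
        P=box(W,d,*b)
        zmax=np.percentile(P[:,2],99)
        if k=='c':
            Q=P[(P[:,2]>39)&(P[:,2]<50)]
        else: Q=P[(P[:,2]>85)&(P[:,2]<95)]
        print(f,k,'zmax',zmax,len(Q),'mean',Q.mean(0),'mid',(Q.min(0)+Q.max(0))/2,np.ptp(Q,axis=0))
        if k!='c':
            S=P[(P[:,2]>45)&(P[:,2]<70)]; print('   band circ',circ(S))
        else: print('   circ',circ(Q))
E
```

```text
s0 o zmax 91.08062872282493 520 mean [601.66048704 170.90751252  88.71131914] mid [600.40787268 170.83599275  88.73863204] [39.78762585 38.88021467  7.42741337]
   band circ (array([599.70405435, 170.81682672]), np.float64(24.69472485557958))
s0 b zmax 90.97007924627289 361 mean [445.65203088 202.51834115  88.69520968] mid [443.46392406 202.70720622  88.46167507] [40.98594786 38.13878242  6.88761854]
   band circ (array([442.8998959 , 202.25256043]), np.float64(24.616313694270957))
s0 c zmax 44.85076393003667 527 mean [ 524.09772343 -123.67151126   42.52426425] mid [ 527.92759924 -119.48843141   42.73269222] [84.96353316 84.92604428  7.42103373]
   circ (array([ 528.68848675, -118.60149739]), np.float64(38.51901498313585))
d0 o zmax 90.70821816827112 132 mean [597.42354816 165.8044003   88.7972929 ] mid [597.9398668  168.05098986  88.36494361] [38.13755114 37.21122945  6.47059108]
   band circ (array([598.51272707, 170.14129737]), np.float64(23.882155888797648))
d0 b zmax 90.83366996303029 128 mean [441.14230263 196.65991801  88.79351603] mid [441.10304502 199.66128929  88.66702485] [37.15306392 40.30045427  7.23345664]
   band circ (array([441.8061135 , 201.29250302]), np.float64(23.722786902657038))
d0 c zmax 45.0576313297457 507 mean [ 527.81855565 -112.76606864   42.81110666] mid [ 527.06690085 -119.30337029   42.52146873] [84.13021224 84.31360741  7.04032667]
   circ (array([ 526.57669551, -120.27188201]), np.float64(38.6937949432887))
```

```bash
python3 -m inch '[1,30,52,0,0,1,30,52,0,0,1,30,52,0,0,1,30,52,0,0,1,30,52,0,0,1,30,52,0,0,1,30,52,0,0,1,30,52,0,0,1,30,52,0,0,1,30,52,0,0]'
```

```text
t: 1.35
tcp_pos: [513.1, 27.4, 240.9]
ee_rot: [-0.002, 0.829, -0.56, -0.003]
force: [0.2, -0.9, 0.6]
opening: 0.998
```

```bash
python3 -m inch '[1,28,48,-10,0,1,28,48,-20,0,1,30,46,-20,0,1,0,0,0,0,1,0,0,0,0]'
python3 - <<'E'
from h import *
s=robot.sense();print(s['tcp_pos'],s['joints'],s['force']);snap('wrist','w1')
E
```

```text
t: 1.98
tcp_pos: [600.8, 178.2, 184.9]
ee_rot: [0.001, 0.831, -0.557, -0.005]
force: [0.6, 0.7, 0.9]
opening: 1.003
[600.79766232 178.18878267 184.90096603] [0.19476671 0.28161885 1.27025993 0.00631411 1.59774803 1.37636705] [0.64047991 0.7273083  0.89009758]
```

View pics/w1.png

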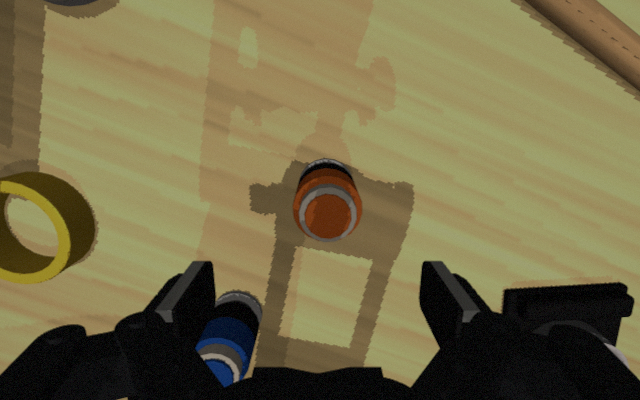

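```bash
python3 - <<'E'
from h import *
W,im,d=world('w1')
P=W[150:250,280:375].reshape(-1,3);P=P[(d[150:250,280:375].ravel()>0)]
Q=P[(P[:,2]>86)&(P[:,2]<96)];print(len(Q),(Q.min(0)+Q.max(0))/2,np.ptp(Q,axis=0),Q.mean(0),np.percentile(P[:,2],99))
E
```

```text
2236 [599.64532068 168.87908455  89.43260844] [38.88689867 38.95502833  6.86436066] [600.57858452 169.34628807  89.31864938] 91.33270634605347
```

The wrist view shows the orange lantern at (328,205) and the blue one clear of the fingers. The measured position agrees with the other two cameras, about (600,170).

```bash
python3 -m inch '[1,-1,-8,0,0,1,0,0,-30,0,1,0,0,-20,0,1,0,0,0,0]'
```

```text
t: 2.52
tcp_pos: [599.7, 163.6, 139.3]
ee_rot: [-0.002, 0.828, -0.56, -0.002]
force: [-0.2, 0.7, 0.4]
opening: 0.997
```

```bash
python3 -m inch '[1,0,0,0,0,1,0,0,0,0]'; python3 -m inch '[1,0,5,0,0,1,0,0,0,0,1,0,0,0,0]'
```

```text
t: 2.78
tcp_pos: [600.6, 162.2, 142.7]
ee_rot: [-0.003, 0.828, -0.561, -0.0]
force: [-0.0, -0.6, 0.7]
opening: 1.001
t: 3.15
tcp_pos: [601.5, 167.9, 144.8]
ee_rot: [-0.005, 0.828, -0.561, 0.001]
force: [-0.2, 0.0, -0.9]
opening: 1.003
```

```bash
python3 -m inch '[1,-1,2,-25,0,1,0,0,-25,0,1,0,0,0,0]'; python3 -m inch '[1,0,0,0,0]'
```

```text
t: 3.52
tcp_pos: [600.9, 170.4, 94.5]
ee_rot: [-0.005, 0.828, -0.56, 0.002]
force: [-0.5, 0.2, 0.0]
opening: 0.999
t: 3.65
tcp_pos: [601.4, 170.6, 95.5]
ee_rot: [-0.006, 0.828, -0.56, 0.002]
force: [-0.2, 0.2, 0.5]
opening: 0.997
```

```bash
python3 -m inch '[1,-1,-0.5,-20,0,1,0,0,-15,0,1,0,0,0,0]'; python3 -m inch '[1,0,0,0,0]'
```

```text
t: 4.03
tcp_pos: [601.0, 170.1, 59.8]
ee_rot: [-0.006, 0.828, -0.56, 0.003]
force: [-0.0, 0.5, 0.5]
opening: 1.003
t: 4.15
tcp_pos: [601.1, 170.1, 59.8]
ee_rot: [-0.007, 0.828, -0.56, 0.003]
force: [0.1, 0.5, -0.2]
opening: 0.998
```

```bash
python3 -m inch '[0,0,0,-1,0,0,0,0,0,0,0,0,0,0,0,0,0,0,0,0,0,0,0,0,0,0,0,0,0,0]'; python3 -m inch '[0,0,0,0,0]'
```

```text
t: 4.9
tcp_pos: [601.9, 170.5, 60.0]
ee_rot: [-0.007, 0.828, -0.56, 0.004]
force: [0.1, 0.2, 0.2]
opening: 0.571
t: 5.03
tcp_pos: [601.9, 170.5, 60.0]
ee_rot: [-0.007, 0.828, -0.56, 0.004]
force: [-0.2, 0.4, 0.7]
opening: 0.572
```

```bash
python3 -m inch '[0,0,0,15,0,0,0,0,35,0,0,0,0,40,0,0,0,0,0,0]'; python3 -m inch '[0,0,0,0,0]'
```

```text
t: 5.52
tcp_pos: [600.1, 169.9, 151.7]
ee_rot: [-0.006, 0.828, -0.56, 0.003]
force: [0.1, -0.9, -3.1]
opening: 0.569
t: 5.65
tcp_pos: [599.1, 169.7, 150.0]
ee_rot: [-0.005, 0.828, -0.56, 0.001]
force: [-0.5, -0.1, -3.3]
opening: 0.571
```

Lifted, and the force reading carries the lantern's weight. Next I traverse to above the cradle.

```bash
python3 -m inch '[0,-7,-30,0,0,0,-13,-50,0,0,0,-13,-50,0,0,0,-13,-50,0,0,0,-10,-40,0,0,0,-5,-20,0,0,0,0,0,0,0,0,0,0,0,0]'; python3 -m inch '[0,0,0,0,0]'
```

```text
t: 6.65
tcp_pos: [526.7, -75.1, 131.0]
ee_rot: [0.002, 0.829, -0.56, -0.012]
force: [0.0, 0.0, -2.4]
opening: 0.569
t: 6.78
tcp_pos: [526.6, -74.1, 130.2]
ee_rot: [0.002, 0.829, -0.559, -0.012]
force: [0.8, 0.3, -3.4]
opening: 0.574
```

```bash
python3 -m inch '[0,0,-25,4,0,0,0,-20,4,0,0,0,0,0,0,0,0,0,0,0]'
python3 - <<'E'
from h import *
print(robot.sense()['tcp_pos'],robot.sense()['ee_rot']);snap('scene','s2');snap('side','d2')
E
python3 -c "
import cv2
a=cv2.imread('pics/s2.png')[90:250,140:340];b=cv2.imread('pics/d2.png')[180:340,240:440]
cv2.imwrite('pics/c2.png',cv2.resize(cv2.hconcat([a,b]),(800,320)))"
```

```text
t: 7.28
tcp_pos: [527.3, -116.8, 137.8]
ee_rot: [0.001, 0.83, -0.557, -0.013]
force: [-0.6, 0.2, -2.7]
opening: 0.572
[ 527.31386949 -116.84546505  137.79912524] [ 0.00091695  0.8302355  -0.55725511 -0.01322558]
```

View pics/c2.png

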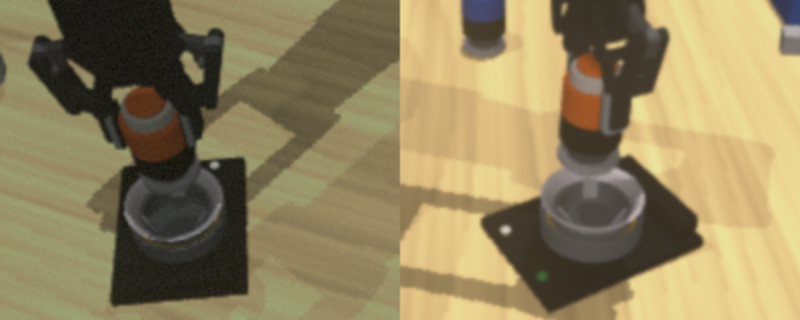

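The lantern hangs over the mouth, with a slight tilt. I'll measure the band axis and the foot against the rim in the same cameras.

```bash
cat > m.py <<'E'
from h import *
import sys
from scipy.optimize import least_squares
def meas(f,B,zr=None):
    W,im,d=world(f); hsv=cv2.cvtColor(im,cv2.COLOR_RGB2HSV)
    u0,u1,v0,v1=B
    m=np.zeros(d.shape,bool);m[v0:v1,u0:u1]=1
    o=m&(d>0)&(hsv[...,0]<14)&(hsv[...,1]>150)&(hsv[...,2]>60)
    P=W[o]; top=np.percentile(P[:,2],98); Q=P[(P[:,2]<top-18)&(P[:,2]>top-48)]
    zc=np.median(Q[:,2])
    def r(x):
        c=x[:2]+np.outer(Q[:,2]-zc,x[2:4]); return np.hypot(*(Q[:,:2]-c).T)-25
    x=least_squares(r,[*np.median(Q[:,:2],0),0,0],loss='soft_l1').x
    print(f,'n',len(Q),'top',top,'axis@z',zc,x[:2],'slope',x[2:])
E
python3 - <<'E'
from m import *
meas('s2',(190,245,125,175));meas('d2',(310,350,200,255))
for f,b in(('s2',(196,262,168,232)),('d2',(303,368,258,312))):
    W,im,d=world(f);u0,u1,v0,v1=b;P=W[v0:v1,u0:u1][d[v0:v1,u0:u1]>0];Q=P[(P[:,2]>39)&(P[:,2]<50)];print(f,'rim',(Q.min(0)+Q.max(0))/2,np.ptp(Q,axis=0))
E
```

```text
s2 n 343 top 169.88205949988654 axis@z 142.15420098625245 [563.72507747 -93.95909736] slope [ 0.1176177  -0.46050295]
d2 n 275 top 169.45571103601907 axis@z 138.07466097958743 [ 525.00171318 -116.94494054] slope [ 0.05366632 -0.04507068]
s2 rim [ 528.80108736 -119.04104235   43.04762614] [83.57622964 83.84527464  7.96962552]
d2 rim [ 526.79677264 -121.9555601    42.51434823] [83.6548145  79.48308078  6.99770675]
```

```bash
sed -i 's/\[\*np.median(Q\[:,:2\],0),0,0\]/[*robot.sense()["tcp_pos"][:2],0,0]/' m.py; python3 - <<'E'
from m import *
meas('s2',(190,245,125,175));meas('d2',(310,350,200,255))
E
```

```text
s2 n 343 top 169.88205949988654 axis@z 142.15420098625245 [ 525.32417007 -117.46434425] slope [-0.00824977 -0.00171221]
d2 n 275 top 169.45571103601907 axis@z 138.07466097958743 [ 525.00171317 -116.94494053] slope [ 0.05366624 -0.04507063]
```

```bash
python3 -m inch '[0,2.5,-2,-10,0,0,0,0,-10,0,0,0,0,0,0]'; python3 -m inch '[0,0,0,0,0]'
```

```text
t: 7.75
tcp_pos: [529.4, -117.7, 115.5]
ee_rot: [0.001, 0.831, -0.557, -0.014]
force: [0.9, 0.3, -3.0]
opening: 0.567
t: 7.88
tcp_pos: [529.4, -117.6, 115.3]
ee_rot: [0.001, 0.831, -0.557, -0.014]
force: [-0.6, 0.2, -2.8]
opening: 0.569
```

```bash
python3 -m inch '[0,0.5,-1.5,-8,0,0,0,0,-7,0,0,0,0,0,0]'; python3 -m inch '[0,0,0,0,0]'
```

```text
t: 8.25
tcp_pos: [529.9, -119.3, 99.4]
ee_rot: [0.001, 0.831, -0.557, -0.014]
force: [0.3, -0.1, -2.6]
opening: 0.571
t: 8.38
tcp_pos: [530.0, -119.3, 99.4]
ee_rot: [0.001, 0.831, -0.557, -0.014]
force: [-0.5, -0.4, -3.0]
opening: 0.571
```

```bash
python3 -m inch '[0,0,0,-4,0,0,0,0,0,0]'; python3 -m inch '[0,0,0,-4,0,0,0,0,0,0]';  python3 -m inch '[0,0,0,-3,0,0,0,0,0,0]'
```

```text
t: 8.62
tcp_pos: [530.1, -119.4, 95.4]
ee_rot: [0.001, 0.831, -0.557, -0.014]
force: [0.2, 0.9, -2.9]
opening: 0.57
t: 8.88
tcp_pos: [530.7, -119.5, 91.7]
ee_rot: [0.001, 0.831, -0.557, -0.013]
force: [1.2, 0.8, -2.9]
opening: 0.569
t: 9.12
tcp_pos: [531.2, -119.6, 89.7]
ee_rot: [0.001, 0.831, -0.557, -0.012]
force: [-0.3, -0.4, -3.0]
opening: 0.568
```

```bash
python3 -m inch '[0,-1.5,0,-3,0,0,0,0,0,0]'; python3 -m inch '[0,0,0,-3,0,0,0,0,0,0]';  python3 -m inch '[0,0,0,-2,0,0,0,0,0,0]'
```

```text
t: 9.38
tcp_pos: [530.7, -119.9, 88.0]
ee_rot: [0.0, 0.831, -0.557, -0.011]
force: [0.1, -0.2, -3.6]
opening: 0.572
t: 9.62
tcp_pos: [531.1, -120.1, 85.8]
ee_rot: [-0.0, 0.831, -0.557, -0.01]
force: [0.5, -0.1, -0.6]
opening: 0.57
t: 9.88
tcp_pos: [531.5, -120.2, 84.5]
ee_rot: [-0.0, 0.831, -0.557, -0.009]
force: [0.2, 0.4, 1.6]
opening: 0.571
```

Contact with the catches at TCP z of about 85, which is as expected. Now I press.

```bash
python3 -m inch '[0,-1,0,-3,0,0,0,0,0,0]'; python3 -m inch '[0,0,0,-3,0,0,0,0,0,0]';  python3 -m inch '[0,0,0,-3,0,0,0,0,0,0]'
```

```text
t: 10.12
tcp_pos: [531.1, -120.4, 82.1]
ee_rot: [-0.001, 0.831, -0.557, -0.008]
force: [0.5, -0.1, -0.3]
opening: 0.568
t: 10.38
tcp_pos: [530.8, -120.3, 77.9]
ee_rot: [-0.0, 0.831, -0.557, -0.009]
force: [0.9, -0.1, -2.0]
opening: 0.574
t: 10.62
tcp_pos: [530.8, -120.4, 74.2]
ee_rot: [-0.0, 0.831, -0.557, -0.009]
force: [-0.9, -0.2, 0.6]
opening: 0.57
```

```bash
python3 -m inch '[0,0,0,-2,0,0,0,0,0,0]'; python3 -m inch '[0,0,0,-2,0,0,0,0,0,0]';  python3 -m inch '[0,0,0,-2,0]'
```

```text
t: 10.88
tcp_pos: [530.9, -120.3, 74.3]
ee_rot: [-0.0, 0.831, -0.557, -0.009]
force: [0.4, -0.8, -2.1]
opening: 0.566
t: 11.12
tcp_pos: [530.9, -120.3, 74.3]
ee_rot: [-0.0, 0.831, -0.556, -0.009]
force: [-0.4, 0.4, -1.6]
opening: 0.568
t: 11.25
tcp_pos: [531.1, -120.3, 74.0]
ee_rot: [-0.0, 0.831, -0.556, -0.008]
force: [-4.3, 2.6, 15.3]
opening: 0.566
```

```bash
python3 -m inch '[0,0,0,-3,0]'; python3 -m inch '[0,0,0,0,0]'; python3 - <<'E'
from m import *
s=robot.sense();print(s['tcp_pos'],s['force']);snap('scene','s3');snap('side','d3')
meas('s3',(180,260,120,215));meas('d3',(300,375,205,290))
E
python3 -c "
import cv2
a=cv2.imread('pics/s3.png')[90:250,140:340];b=cv2.imread('pics/d3.png')[180:340,240:440]
cv2.imwrite('pics/c3.png',cv2.resize(cv2.hconcat([a,b]),(800,320)))"
```

```text
t: 11.38
tcp_pos: [531.2, -120.2, 73.9]
ee_rot: [-0.001, 0.831, -0.556, -0.008]
force: [-7.2, 3.2, 19.6]
opening: 0.566
t: 11.5
tcp_pos: [530.9, -120.3, 74.3]
ee_rot: [-0.0, 0.831, -0.556, -0.008]
force: [0.6, -0.7, -2.3]
opening: 0.573
[ 530.8997179  -120.25246525   74.3224864 ] [ 0.55874673 -0.66983245 -2.30353429]
s3 n 283 top 106.73537387534375 axis@z 79.0538900667088 [ 528.59103359 -120.79208192] slope [-0.06396842  0.02304739]
d3 n 255 top 105.92950411144378 axis@z 74.67448428513343 [ 528.71470583 -120.31034825] slope [ 0.02445326 -0.02907693]
```

View pics/c3.png

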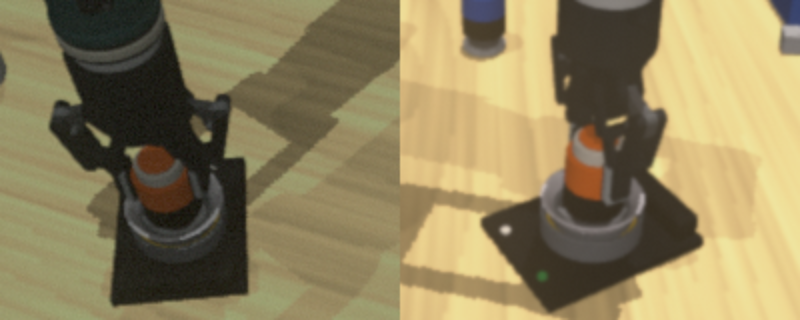

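The top sits at about 105 mm, so it is seated, with the foot on the floor. Now a slow tug.

```bash
python3 -m inch '[0,0,0,3,0,0,0,0,3,0]'; python3 -m inch '[0,0,0,3,0]'; python3 -m inch '[0,0,0,3,0]'
```

```text
t: 11.85
tcp_pos: [530.2, -120.3, 76.1]
ee_rot: [0.0, 0.831, -0.556, -0.01]
force: [2.6, -1.3, -9.7]
opening: 0.567
t: 11.98
tcp_pos: [529.8, -120.1, 77.5]
ee_rot: [0.0, 0.831, -0.557, -0.01]
force: [3.3, -1.1, -9.6]
opening: 0.569
t: 12.1
tcp_pos: [529.7, -120.1, 79.6]
ee_rot: [0.0, 0.831, -0.557, -0.011]
force: [3.1, -1.5, -9.2]
opening: 0.568
```

```bash
python3 -m inch '[0,0,0,4,0]'; python3 -m inch '[0,0,0,4,0]'; python3 - <<'E'
from m import *
snap('side','d4');meas('d4',(300,375,195,290)); print(robot.sense()['tcp_pos'])
E
```

```text
t: 12.22
tcp_pos: [529.5, -120.0, 83.1]
ee_rot: [0.0, 0.831, -0.557, -0.011]
force: [3.0, -0.9, -9.6]
opening: 0.568
t: 12.35
tcp_pos: [529.5, -120.0, 86.9]
ee_rot: [0.0, 0.831, -0.557, -0.011]
force: [4.2, -0.9, -10.5]
opening: 0.571
d4 n 264 top 118.93257646285066 axis@z 87.31395933572983 [ 527.26651222 -119.95412516] slope [ 0.02496262 -0.02643901]
[ 529.58770868 -120.02931008   87.56483438]
```

```bash
python3 - <<'E'
from h import *
snap('scene','s4')
for f,b in(('s4',(196,262,155,232)),('d4',(303,368,245,312)),('d3',(303,368,245,312)),('s3',(196,262,155,232))):
    W,im,d=world(f);u0,u1,v0,v1=b;P=W[v0:v1,u0:u1][d[v0:v1,u0:u1]>0]
    r=np.hypot(P[:,0]-527.6,P[:,1]+119.5);Q=P[(r>38)&(r<42.5)];print(f,np.percentile(Q[:,2],[50,80,95]))
print(robot.sense()['tcp_pos'],robot.sense()['force'])
a=cv2.imread('pics/s4.png')[90:250,140:340];b=cv2.imread('pics/d4.png')[180:340,240:440]
cv2.imwrite('pics/c4.png',cv2.resize(cv2.hconcat([a,b]),(800,320)))
E
```

```text
s4 [ 30.86934863  56.86303214 121.48736432]
d4 [29.64592624 56.29228699 98.99536188]
d3 [29.63921687 44.33864145 88.66186636]
s3 [ 30.52792717  44.27601663 109.34605505]
[ 529.51810449 -120.02369616   87.32149403] [  3.43785097  -1.10647955 -10.7038836 ]
```

View pics/c4.png

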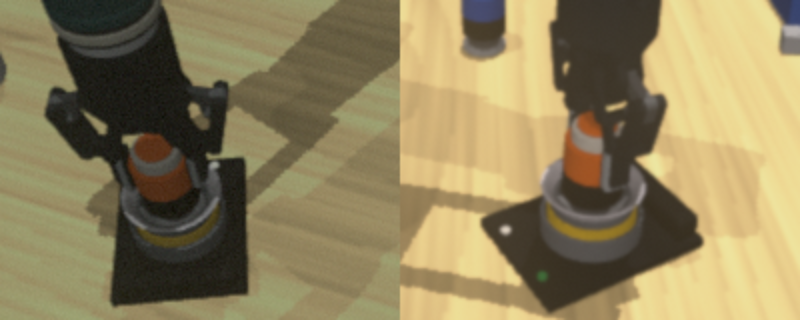

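The yellow skirt shows in both views, and the rim rose from 44.3 to 56.5 mm: the cradle is up about 12 mm with the lantern latched. Now I ease it back down.

```bash
python3 -m inch '[0,0.5,0,-3,0,0,0.5,0,-3,0,0,0,0,-2,0]'; python3 -m inch '[0,0.5,0,-2,0]'
```

```text
t: 12.82
tcp_pos: [529.7, -120.0, 78.5]
ee_rot: [0.001, 0.831, -0.556, -0.012]
force: [2.5, -0.5, -8.6]
opening: 0.571
t: 12.95
tcp_pos: [529.9, -119.9, 76.4]
ee_rot: [0.001, 0.831, -0.556, -0.012]
force: [1.0, -1.2, -8.8]
opening: 0.569
```

```bash
python3 -m inch '[0,0,0,-2,0]'; python3 -m inch '[0,0,0,-1,0]';python3 -m inch '[0,0,0,0,0]'
```

```text
t: 13.08
tcp_pos: [529.8, -119.9, 74.4]
ee_rot: [0.001, 0.831, -0.556, -0.013]
force: [0.8, 1.5, -3.1]
opening: 0.57
t: 13.2
tcp_pos: [530.0, -119.9, 74.4]
ee_rot: [0.001, 0.831, -0.556, -0.012]
force: [-0.0, 0.4, -1.3]
opening: 0.568
t: 13.32
tcp_pos: [529.8, -119.9, 74.6]
ee_rot: [0.001, 0.831, -0.556, -0.013]
force: [0.5, -1.0, -8.2]
opening: 0.564
```

```bash
python3 -m inch '[0,0,0,-1.5,0]'; python3 -m inch '[0.7,0,0,0,0,1,0,0,0,0,1,0,0,0,0,1,0,0,0,0]'
```

```text
t: 13.45
tcp_pos: [530.0, -119.8, 74.3]
ee_rot: [0.001, 0.831, -0.556, -0.012]
force: [-1.9, 0.7, 2.9]
opening: 0.566
t: 13.95
tcp_pos: [532.2, -120.2, 77.7]
ee_rot: [-0.0, 0.831, -0.556, -0.009]
force: [-0.5, 0.5, -0.5]
opening: 1.003
```

```bash
python3 -m inch '[1,-2,0,10,0,1,0,0,25,0,1,0,0,45,0,1,0,0,50,0,1,0,0,50,0,1,0,0,0,0,1,0,0,0,0]'; python3 - <<'E'
from m import *
snap('scene','s5');snap('side','d5')
for f,b,o in(('s5',(190,262,130,232),(200,260,120,210)),('d5',(303,368,215,312),(303,368,205,290))):
    W,im,d=world(f);u0,u1,v0,v1=b;P=W[v0:v1,u0:u1][d[v0:v1,u0:u1]>0]
    r=np.hypot(P[:,0]-527.6,P[:,1]+119.5);Q=P[(r>38)&(r<42.5)];print(f,np.percentile(Q[:,2],[50,80,95]),'top',np.percentile(P[r<15][:,2],95))
W,im,d=world('s5');P=W[172:235,398:445][d[172:235,398:445]>0];Q=P[(P[:,2]>85)&(P[:,2]<95)];print('blue',(Q.min(0)+Q.max(0))/2)
print(robot.sense()['force'])
a=cv2.imread('pics/s5.png')[90:250,140:340];b=cv2.imread('pics/d5.png')[180:340,240:440]
cv2.imwrite('pics/c5.png',cv2.resize(cv2.hconcat([a,b]),(800,320)))
E
```

```text
t: 14.82
tcp_pos: [527.8, -119.6, 266.2]
ee_rot: [-0.0, 0.831, -0.556, -0.009]
force: [-0.3, -0.0, -0.3]
opening: 1.0
s5 [30.26392667 43.71069016 44.76929761] top 105.53380644294775
d5 [27.91626859 43.42725447 44.79549377] top 105.3463111018439
blue [444.36038396 202.47587435  88.55866754]
[-0.91326042  0.0251185   0.14752434]
```

View pics/c5.png

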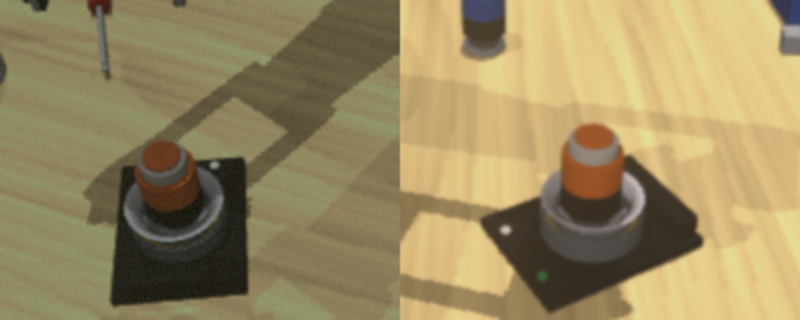

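The lantern stands upright in the cradle, the rim is back at 44 mm with no yellow skirt showing, the gripper is clear, and the blue lantern has not moved.

```bash
python3 -c "
from cell import robot
print(robot.close_job())"
```

```text
the job is handed in; nothing more can be done
None
```

The orange lantern is on charge: I set it upright in the cradle, pressed it home with about 20 N, tugged the cradle up with it, lowered it, let go and backed off. I handed the job in at about 15 s.

- **Tug:** the lantern stayed latched and the cradle rose about 12 mm, slightly over the centimetre asked. The rim went from 44 to 56.5 mm, the yellow skirt showed, and the lift force read about 10 N including the lantern's weight.
- **Final state:** the rim is back at 44 mm and no skirt shows. The lantern top is at about 105 mm, against 104 mm nominal when fully seated. The gripper is open and well clear, with about 0 N on it.
- **Blue lantern:** it was not touched. Its measured position is within 1 mm of where it started, which is within measuring error.
- **Weak checks:** I never saw a clear snap-in force peak while pressing. That it was home rests on the hard stop at floor height and the tug holding. The force also briefly read 8 N upward just before release, so I pressed lightly once more before letting go.

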